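# Turn the candle carousel to the customer and point out the amber candle

## Task

A customer standing beyond the far edge of the table has asked for the amber candle. Gently push the carousel round with the fingertips (its upright dividers are there to push on; pinch nothing) until the bay with the amber candle squarely faces the far edge; then point the fingertips down at that candle from just above its lid, a few centimetres clear, for two full seconds, and finally draw the hand well away so that the customer can take it. Do not touch any of the candles or disturb the other things on the table.

Things in the scene. Friction and masses are not known exactly. Their poses are not given: they have to be found in the camera images.
- foot: Fixed round dark steel foot of the carousel, 210 mm across, under the disc that turns on it. Origin: centre of its underside, at table height, on the carousel's vertical turning axis. Its axes are the world's: +x points squarely to the far edge of the table, where the customer stands.
- turntable_mid (a point): Point on the turning axis, level with the upper face of the carousel's pale wooden disc (320 mm across, 16 mm thick, upper face 36 mm above the table); turns with it, z up. The middles of its four bays lie along this point's +x (amber candle), -x (empty), +y and -y (green and white candle, either way round). On the axis is a dark post, 26 mm across, 89 mm high.
- divider (a point): Outer end of one divider at its top edge, 152 mm from the axis, 121 mm above the table. Four alike upright plywood dividers stand on the disc, 8 mm thick, 85 mm high, running from the post out to 152 mm from the axis; seen from above they lie at 45 (this one), 135, 225 and 315 degrees anticlockwise from turntable_mid's +x.
- turntable (a joint): Angle through which the carousel has turned since the start, rad, 0 at the start of every run, growing anticlockwise seen from above. It turns either way by over a full turn with light bearing friction (0.15 N m: about 1.2 N of push near a divider's outer end) and stays where it is left, coasting a few degrees at most from a slow push.
- amber_candle_lid (a point): Centre of the top of the amber candle's lid, z up. The amber candle is a lidded jar of amber-brown glass with a paper band and a flat brass lid.
- amber_candle: The amber candle: jar 74 mm across, 90 mm high with its lid (lid 69 mm across), about 0.4 kg, standing loose on the disc about 98 mm from the turning axis. Origin: centre of its underside, z up.
- green_candle: Candle of the same size and origin in olive green glass with a paper band and a black lid, loose on the disc, about 98 mm from the axis; to be left alone (it rides round with the carousel).
- white_candle: Candle of the same size and origin in white ceramic with a brown card band and a dark brown wooden lid, loose on the disc, about 98 mm from the axis; to be left alone (it rides round with the carousel).
- diffuser: Reed diffuser standing loose on the table beside the carousel: dark brown bottle 68 mm across and 94 mm high with thin reeds that spread to 66 mm across and reach 205 mm above the table. Origin: centre of its underside. To be left alone.
- matchbox: Dark red matchbox lying loose on the table beside the carousel, 65 x 110 x 22 mm (x, y, z of its own axes). Origin: centre of its underside. To be left alone.

How it is judged:
By the outcome, as a careful person would: the job done as asked, in the order asked, and still so for the second after the job is handed in, with the robot touching nothing.
It also fails if it takes over 64 s, if anything falls off the work surface, if the arm or the gripper's body presses on something with over 40 N, if the wrist force passes 120 N, or if a joint passes its speed limit or range.

## Robot

A 7-joint arm with a two-finger parallel gripper is mounted at the origin on the work surface. World frame = base frame: x ahead of the robot, y to its left, z up, the work surface at z = 0. Lengths are in m, angles in rad, forces in N, time in s.
With the tool pointing down it reaches from about 0.4 to 0.85 m from the base axis. Payload 4.5 kg.
Tool frame: the origin (TCP) lies between the finger pads, 19 mm behind the fingertips; this is the grasp point; z points along the fingers, y is the line along which they close (so a half turn about z gives the same grasp; the last joint's range is limited). The gripper opens to 85 mm and grips with 20 to 120 N. Pads are 22 mm wide; open, the fingers measure 114 mm over their backs; the gripper's body (76 mm by 85 mm) begins 54 mm behind the grasp point. The pads swing forward as they close: fully open they stand 13 mm farther back than shut.
Start: joints at [-1.216, 0.689, -0.195, 1.565, 0.157, 0.902, -0.215], TCP at [0.197, 0.593, 0.25] pointing down, gripper open.
Joint ranges: [-3.01, 3.01], [-0.46, 2.08], [-1.47, 1.51], [0.13, 2.56], [-1, 4.14], [0.04, 2.09], [-2.66, 2.66]. Speed limits (rad/s): [2.57, 2.57, 3.14, 3.14, 3.14, 3.14, 3.14].

## Interface

Orientations are given as a unit quaternion [w, x, y, z].
In Python, from plant import status, eyes, close_job gives the robot as it stands.
- The arm moves only by the shell command python3 -m handwheel 'ROWS' [OPENING]. ROWS is JSON, a list of rows, each an object of numbers: "dx", "dy", "dz": the shift along the world's x, y, z in mm; "ax", "ay", "az": the turn, a rotation vector about the world's x, y, z in rad. A call has 1 to 20 rows; each row shifts and turns the commanded pose from where the row before left it; what a row does not reach is not made up. A row lasts 1/8 s, in which the tool goes at most 62.5 mm and 10.7 degrees, less where a joint would pass 70% of its speed; a pose out of reach is approached as far as the arm can. A call is refused whole if a number of a shift passes 62.5 or a number of a turn 0.188, either way. A call with a gripper value outside its range is refused whole. OPENING is the finger opening in mm, from 0 to 85.4, set as the call begins (- or left out, the last holds). The fingers move at their own pace and stop on an object; the grip force is fixed at half the most. Time passes only in rows, so rows that do not move let the fingers close. It gives the time, the measured TCP pose, the force, the opening and the grip force at its end, in the units of the state.
- status.get_obs(): the state, without advancing time (a new reading comes with each control period).
- eyes.get_image(name): name is "side" or "top"; returns the picture (400x640x3 uint8, red, green, blue); there is no depth.
- eyes.camera_params(name): a dict with "mtx" (3x3 intrinsics, pixels), "xyz" and "attitude" of the camera in the world. Camera axes: x right, y up, looking along -z (the intrinsics and any distortion apply to the point x, -y, -z); pixel columns grow to the right and rows downward; lengths in m; the calibration is good to about 2 mm. A picture is of the moment at which its call begins. camera_params takes no time and is no camera call.
- close_job(): hands the job in; it is judged then, once.
The state is a dict: "t": time; "joint_pos": joint angles; "dq": joint speeds; "tau": joint torques, N m; "eef_pos": TCP position; "ee_rot": TCP orientation; "ft_force": force on the tool from outside, world axes, zero at the start; "ft_torque": the same for the moment, N m; "finger_gap": finger opening in m; "gripper_force": force on a finger pad.
Only numpy, scipy, OpenCV 4.12 (cv2) and the standard library are available. Lean on these libraries where they do the work, as an engineer would, in place of code of your own. Each camera call takes 0.05 s, during which the arm holds its last target. There are 200 camera calls.

## Working session

There is one attempt and no reset: what is moved stays moved. The work goes in short steps, Python scripts to look and compute and a shell command to move; the robot and the scene stay as the last step left them, time stands still between calls to the robot, and variables do not carry over. Pictures are saved under pics/ and viewed, at most 10 in all, crops included, and the job is handed in when it is done.

```bash
mkdir -p pics; ls; python3 - <<'E'
from plant import status, eyes
import cv2
for n in("top","side"):
    cv2.imwrite(f"pics/{n}0.png",eyes.get_image(n)[:,:,::-1]); print(n,eyes.camera_params(n))
o=status.get_obs();print(o)
E
```

```text
pics
top {'mtx': array([[435.51252939,   0.        , 328.85055066],
       [  0.        , 435.51252939, 199.75218635],
       [  0.        ,   0.        ,   1.        ]]), 'xyz': array([0.35191515, 0.0386127 , 1.29134544]), 'attitude': array([ 0.70896781,  0.05364811, -0.04862553, -0.70151414])}
side {'mtx': array([[372.11438314,   0.        , 314.95669905],
       [  0.        , 372.11438314, 195.21008411],
       [  0.        ,   0.        ,   1.        ]]), 'xyz': array([ 0.40567704, -0.47566537,  0.79138554]), 'attitude': array([ 0.94212046,  0.31272   , -0.04587433, -0.11185167])}
{'t': 0.1, 'joint_pos': array([-1.21618639,  0.68993364, -0.19451515,  1.56624335,  0.15726898,
        0.9025185 , -0.21510042]), 'dq': array([ 0.00014874, -0.00288696, -0.00097353, -0.00127024, -0.00196571,
        0.0010742 ,  0.00132567]), 'tau': array([-3.85784559e-03, -5.40608025e+01, -1.27175286e+00, -1.58986956e+01,
        9.34422773e-03,  4.42971708e-03,  2.33198813e-05]), 'eef_pos': array([0.19694382, 0.59256559, 0.24924229]), 'ee_rot': array([-8.55651150e-05,  1.59691646e-01,  9.87166573e-01, -8.53486285e-04]), 'ft_force': array([0.23079453, 0.26668955, 0.70490053]), 'ft_torque': array([-0.01645591,  0.02534645,  0.03547567]), 'gripper_force': 0.0, 'finger_gap': 0.0855119519758611}
```

View pics/top0.png

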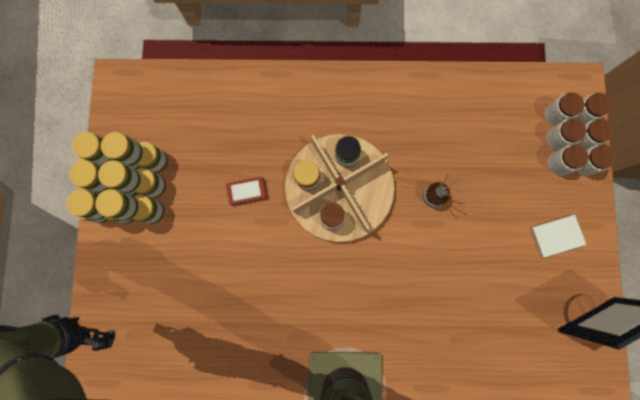

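View pics/side0.png

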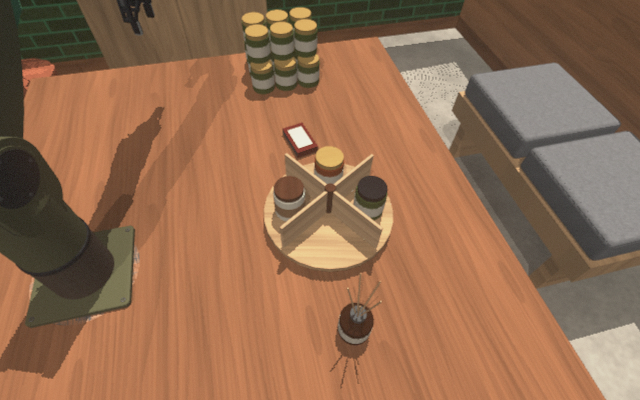

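The top picture has +x up and +y left. Amber lid is at about (307,173), green at (348,150), white at (332,215), the empty bay at lower right, the matchbox at (246,190) and the diffuser at (437,194). The side view agrees. I'll enlarge both.

```bash
python3 - <<'E'
import cv2
a=cv2.imread("pics/top0.png")[120:255,215:475];cv2.imwrite("pics/topc.png",cv2.resize(a,None,fx=3,fy=3,interpolation=cv2.INTER_CUBIC))
a=cv2.imread("pics/side0.png")[115:280,250:410];cv2.imwrite("pics/sidec.png",cv2.resize(a,None,fx=3.6,fy=3.6,interpolation=cv2.INTER_CUBIC))
E
```

```text
(no output)
```

View pics/topc.png

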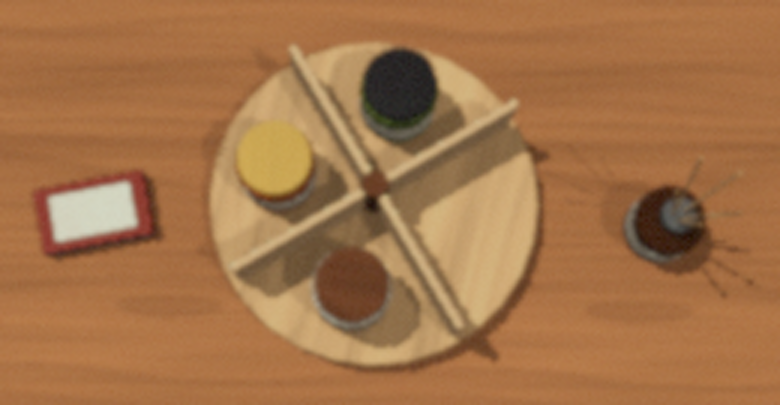

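View pics/sidec.png

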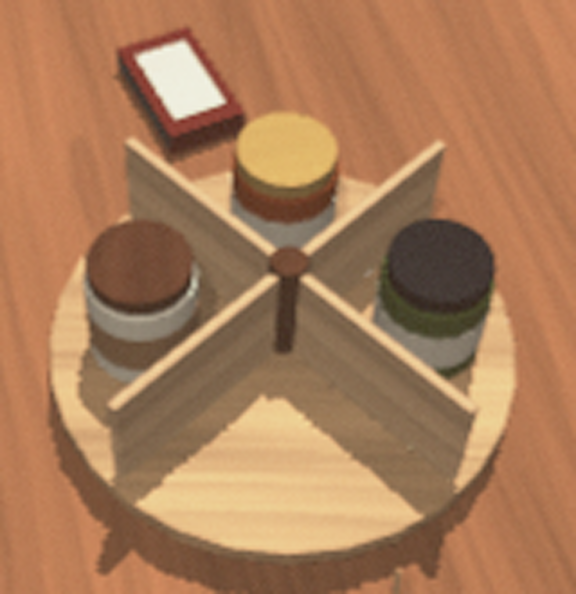

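Top crop (÷3 + (215,120)): divider ends at (295,50), (515,104), (460,327), (237,268), post (375,184), amber lid (275,158). Side crop (÷3.6 + (250,115)): the same ends at (442,148), (472,408), (114,406), (129,145), post (290,260), amber lid (287,150).

```bash
cat > h.py <<'E'
import numpy as np, cv2
from scipy.spatial.transform import Rotation as R
from plant import eyes,status
def cam(n):
    p=eyes.camera_params(n);q=np.array(p["attitude"]);r=R.from_quat(q[[1,2,3,0]]).as_matrix()@np.diag([1,-1,-1])
    return p["mtx"],r,np.array(p["xyz"])
def P(n):
    K,r,c=cam(n);return K@np.c_[r.T,-r.T@c]
def tri(a,b):
    X=cv2.triangulatePoints(P("top"),P("side"),np.array(a,float).reshape(2,1),np.array(b,float).reshape(2,1))[:,0];return X[:3]/X[3]
def plane(n,uv,z):
    K,r,c=cam(n);d=r@np.linalg.solve(K,[*uv,1]);return c+d*(z-c[2])/d[2]
def proj(n,X):
    x=P(n)@np.r_[X,1];return x[:2]/x[2]
T=lambda x,y:(x/3+215-.33,y/3+120-.33)
S=lambda x,y:(x/3.6+250-.36,y/3.6+115-.36)
E
python3 - <<'E'
from h import *
np.set_printoptions(precision=4,suppress=True)
L={"d_left-back":((295,50),(442,148)),"d_rf":((515,104),(472,408)),"d_rn":((460,327),(114,406)),"d_ln":((237,268),(129,145)),"post":((375,184),(290,260)),"amber":((275,158),(287,150)),"green":((400,87),(442,265)),"white":((352,285),(141,265))}
X={k:tri(T(*a),S(*b)) for k,(a,b) in L.items()}
m=np.mean([X[k] for k in X if k[0]=='d'],0)
print("mean",m)
for k,v in X.items():
    d=v-m; print(k,v,np.hypot(*d[:2]),np.degrees(np.arctan2(d[1],d[0])))
print("matchbox",plane("top",T(96,212),.022),[plane("top",T(*p),.022)[:2] for p in((38,188),(148,174),(155,233),(48,252))])
print("diff",plane("top",T(667,218),.094), "ends z.121",[plane("top",T(*L[k][0]),.121)[:2] for k in L if k[0]=='d'])
print([ (plane("side",(355,318),.094))])
E
```

```text
mean [0.573  0.0174 0.1234]
d_left-back [0.7007 0.0936 0.1223] 0.14869704003547768 30.8290210951842
d_rf [ 0.6499 -0.1087  0.1248] 0.1476277398117433 -58.6274311497269
d_rn [ 0.4458 -0.0581  0.1227] 0.1479126962890821 -149.33568007305936
d_ln [0.4957 0.1426 0.1239] 0.1472121336453838 121.67963524202804
post [0.5737 0.019  0.1285] 0.0017463539384261438 67.23073334430553
amber [0.5966 0.11   0.1286] 0.09554851221460149 75.69011249706791
green [ 0.6663 -0.0036  0.1242] 0.09555432780645788 -12.658018453925024
white [0.482  0.0389 0.1252] 0.0935302432029091 166.67834330329723
matchbox [0.5626 0.2921 0.022 ] [array([0.5861, 0.3505]), array([0.6013, 0.242 ]), array([0.5423, 0.2332]), array([0.5223, 0.3378])]
diff [ 0.5503 -0.2524  0.094 ] ends z.121 [array([0.6999, 0.0938]), array([ 0.6505, -0.1091]), array([ 0.445 , -0.0582]), array([0.4962, 0.1429])]
[array([ 0.5462, -0.2684,  0.094 ])]
```

Heights triangulate to 0.122–0.125 (text: 0.121). The axis is at (0.573, 0.017), the dividers at 31°+90k and the amber bay at about 76°, so the carousel must turn 76° clockwise. I'll enter the empty bay with the fingers closed, their flat side parallel to the divider at −149°.

```bash
python3 -m handwheel '[{"dx":22,"dy":-48,"az":-0.051},{"dx":22,"dy":-48,"az":-0.051},{"dx":22,"dy":-48,"az":-0.051},{"dx":22,"dy":-48,"az":-0.051},{"dx":22,"dy":-48,"az":-0.051},{"dx":22,"dy":-48,"az":-0.051},{"dx":22,"dy":-48,"az":-0.051},{"dx":22,"dy":-48,"az":-0.051},{"dx":22,"dy":-49,"az":-0.051},{"dx":22,"dy":-49,"az":-0.051},{"dx":21,"dy":-49,"az":-0.051},{"dx":21,"dy":-49,"az":-0.051},{"dx":21,"dy":-49,"az":-0.051},{"dx":21,"dy":-49,"az":-0.051},{},{}]' 0; python3 - <<'E'
from h import *
o=status.get_obs();print(o["eef_pos"],o["ee_rot"],o["joint_pos"],o["finger_gap"],o["ft_force"])
E
```

```text
[0.19694382 0.59256559 0.24924229] [-8.55651150e-05  1.59691646e-01  9.87166573e-01 -8.53486285e-04] [-1.21618639  0.68993364 -0.19451515  1.56624335  0.15726898  0.9025185
 -0.21510042] 0.0855119519758611 [0.23079453 0.26668955 0.70490053]$[0]: bad value
```

```bash
python3 -m handwheel '[{"dx":22,"dy":-48,"dz":0,"ax":0,"ay":0,"az":-0.051},{"dx":22,"dy":-48,"dz":0,"ax":0,"ay":0,"az":-0.051},{"dx":22,"dy":-48,"dz":0,"ax":0,"ay":0,"az":-0.051},{"dx":22,"dy":-48,"dz":0,"ax":0,"ay":0,"az":-0.051},{"dx":22,"dy":-48,"dz":0,"ax":0,"ay":0,"az":-0.051},{"dx":22,"dy":-48,"dz":0,"ax":0,"ay":0,"az":-0.051},{"dx":22,"dy":-48,"dz":0,"ax":0,"ay":0,"az":-0.051},{"dx":22,"dy":-48,"dz":0,"ax":0,"ay":0,"az":-0.051},{"dx":22,"dy":-49,"dz":0,"ax":0,"ay":0,"az":-0.051},{"dx":22,"dy":-49,"dz":0,"ax":0,"ay":0,"az":-0.051},{"dx":21,"dy":-49,"dz":0,"ax":0,"ay":0,"az":-0.051},{"dx":21,"dy":-49,"dz":0,"ax":0,"ay":0,"az":-0.051},{"dx":21,"dy":-49,"dz":0,"ax":0,"ay":0,"az":-0.051},{"dx":21,"dy":-49,"dz":0,"ax":0,"ay":0,"az":-0.051},{"dx":0,"dy":0,"dz":0,"ax":0,"ay":0,"az":0}]' 0; python3 - <<'E'
from h import *
o=status.get_obs();print(o["eef_pos"],o["ee_rot"],o["joint_pos"],o["finger_gap"],o["ft_force"])
E
```

```text
t: 1.98
eef_pos: [0.5019, -0.0901, 0.2497]
ee_rot: [0.001, 0.498, 0.867, -0.001]
ft_force: [0.0, 0.8, -0.3]
finger_gap: 0.0003
gripper_force: 0.0
[ 0.50194909 -0.09005269  0.24971797] [ 0.00111218  0.49838196  0.86695634 -0.0009377 ] [ 0.13362703  0.53745342 -0.07523238  1.91359263  0.06454223  0.69163431
  0.54660976] 0.00030930547858278555 [ 0.0016804   0.75170812 -0.25319448]
```

```bash
python3 -m handwheel '[{"dx":0,"dy":0,"dz":-25,"ax":0,"ay":0,"az":0},{"dx":0,"dy":0,"dz":-26,"ax":0,"ay":0,"az":0},{"dx":0,"dy":0,"dz":-26,"ax":0,"ay":0,"az":0},{"dx":0,"dy":0,"dz":-26,"ax":0,"ay":0,"az":0},{"dx":0,"dy":0,"dz":-26,"ax":0,"ay":0,"az":0},{"dx":0,"dy":0,"dz":-26,"ax":0,"ay":0,"az":0},{"dx":0,"dy":0,"dz":0,"ax":0,"ay":0,"az":0}]'; python3 - <<'E'
from h import *
c=np.array([.573,.0174])
a=np.radians(np.r_[-123.5,-130,-136,np.arange(-140.6,-213,-2.11)])
r=np.r_[.129,.127,np.full(len(a)-2,.126)]
p=np.c_[c[0]+r*np.cos(a),c[1]+r*np.sin(a)]*1000
for i,d in enumerate(np.diff(p,axis=0)): print(i,d.round(1),round(np.degrees(a[i+1]),1))
a=eyes.get_image("side")[115:280,250:410,::-1];cv2.imwrite("pics/s1.png",cv2.resize(a,None,fx=3,fy=3))
E
```

```text
t: 2.85
eef_pos: [0.4995, -0.0837, 0.0936]
ee_rot: [-0.002, 0.494, 0.869, -0.001]
ft_force: [-0.6, -0.1, 0.4]
finger_gap: -0.0
gripper_force: 0.0
0 [-10.4  10.3] -130.0
1 [-9.   9.8] -136.0
2 [-6.7  7.6] -140.6
3 [-2.9  3.6] -142.7
4 [-2.7  3.7] -144.8
5 [-2.6  3.8] -146.9
6 [-2.5  3.9] -149.0
7 [-2.3  4. ] -151.2
8 [-2.2  4.1] -153.3
9 [-2.   4.2] -155.4
10 [-1.9  4.3] -157.5
11 [-1.7  4.3] -159.6
12 [-1.5  4.4] -161.7
13 [-1.4  4.4] -163.8
14 [-1.2  4.5] -165.9
15 [-1.   4.5] -168.0
16 [-0.9  4.6] -170.1
17 [-0.7  4.6] -172.3
18 [-0.5  4.6] -174.4
19 [-0.4  4.6] -176.5
20 [-0.2  4.6] -178.6
21 [-0.   4.6] -180.7
22 [0.1 4.6] -182.8
23 [0.3 4.6] -184.9
24 [0.5 4.6] -187.0
25 [0.7 4.6] -189.1
26 [0.8 4.6] -191.2
27 [1.  4.5] -193.4
28 [1.2 4.5] -195.5
29 [1.3 4.4] -197.6
30 [1.5 4.4] -199.7
31 [1.6 4.3] -201.8
32 [1.8 4.3] -203.9
33 [2.  4.2] -206.0
34 [2.1 4.1] -208.1
35 [2.3 4.1] -210.2
36 [2.4 4. ] -212.3
```

View pics/s1.png

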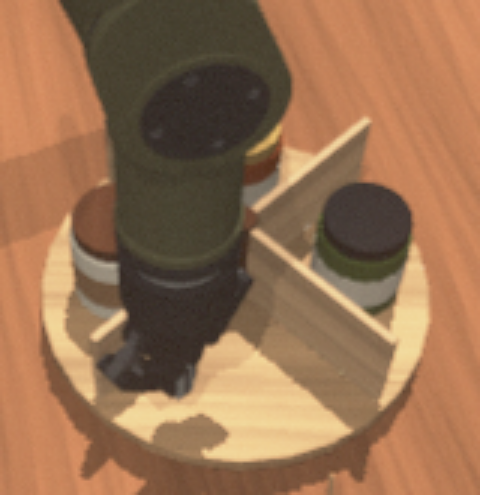

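The fingers stand in the empty bay, clear of all dividers. Approach and start pushing.

```bash
python3 -m handwheel '[{"dx":-8.5,"dy":7,"dz":0,"ax":0,"ay":0,"az":0},{"dx":-8.5,"dy":7,"dz":0,"ax":0,"ay":0,"az":0},{"dx":-3.5,"dy":3.8,"dz":0,"ax":0,"ay":0,"az":0},{"dx":-3.2,"dy":3.8,"dz":0,"ax":0,"ay":0,"az":0},{"dx":-2.9,"dy":3.6,"dz":0,"ax":0,"ay":0,"az":-0.037},{"dx":-2.7,"dy":3.7,"dz":0,"ax":0,"ay":0,"az":-0.037},{"dx":-2.6,"dy":3.8,"dz":0,"ax":0,"ay":0,"az":-0.037},{"dx":-2.5,"dy":3.9,"dz":0,"ax":0,"ay":0,"az":-0.037},{"dx":-2.3,"dy":4,"dz":0,"ax":0,"ay":0,"az":-0.037},{"dx":-2.2,"dy":4.1,"dz":0,"ax":0,"ay":0,"az":-0.037},{"dx":-2,"dy":4.2,"dz":0,"ax":0,"ay":0,"az":-0.037},{"dx":-1.9,"dy":4.3,"dz":0,"ax":0,"ay":0,"az":-0.037},{"dx":0,"dy":0,"dz":0,"ax":0,"ay":0,"az":0}]'; python3 - <<'E'
from h import *
o=status.get_obs();d=o["eef_pos"][:2]-[.573,.0174];print(np.hypot(*d),np.degrees(np.arctan2(d[1],d[0])))
a=eyes.get_image("side")[115:280,250:410,::-1];b=eyes.get_image("top")[115:280,250:410,::-1]
cv2.imwrite("pics/s2.png",cv2.resize(np.hstack([a,b]),None,fx=2.5,fy=2.5))
E
```

```text
t: 4.53
eef_pos: [0.4581, -0.0308, 0.095]
ee_rot: [-0.0, 0.617, 0.787, 0.0]
ft_force: [0.3, 1.5, 0.6]
finger_gap: -0.0001
gripper_force: 0.0
0.12461316970536451 -157.2309874562634
```

View pics/s2.png

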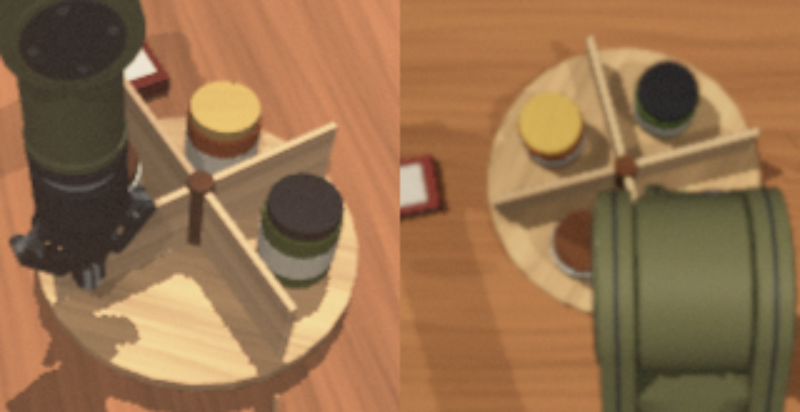

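The carousel is turning: top-view divider ends are at crop (592,40), (757,135), (497,205). Candles are untouched.

```bash
python3 - <<'E'
from h import *
for u,v in((592,40),(757,134),(497,205)):
    p=plane("top",((u-400)/2.5+250-.3,v/2.5+115-.3),.121)[:2]-[.573,.0174]; print(np.hypot(*p),np.degrees(np.arctan2(p[1],p[0])))
E
python3 -m handwheel '[{"dx":-1.7,"dy":4.3,"dz":0,"ax":0,"ay":0,"az":-0.037},{"dx":-1.5,"dy":4.4,"dz":0,"ax":0,"ay":0,"az":-0.037},{"dx":-1.4,"dy":4.4,"dz":0,"ax":0,"ay":0,"az":-0.037},{"dx":-1.2,"dy":4.5,"dz":0,"ax":0,"ay":0,"az":-0.037},{"dx":-1,"dy":4.5,"dz":0,"ax":0,"ay":0,"az":-0.037},{"dx":-0.9,"dy":4.6,"dz":0,"ax":0,"ay":0,"az":-0.037},{"dx":-0.7,"dy":4.6,"dz":0,"ax":0,"ay":0,"az":-0.037},{"dx":-0.5,"dy":4.6,"dz":0,"ax":0,"ay":0,"az":-0.037},{"dx":-0.4,"dy":4.6,"dz":0,"ax":0,"ay":0,"az":-0.037},{"dx":-0.2,"dy":4.6,"dz":0,"ax":0,"ay":0,"az":-0.037},{"dx":0,"dy":4.6,"dz":0,"ax":0,"ay":0,"az":-0.037},{"dx":0.1,"dy":4.6,"dz":0,"ax":0,"ay":0,"az":-0.037},{"dx":0.3,"dy":4.6,"dz":0,"ax":0,"ay":0,"az":-0.037},{"dx":0.5,"dy":4.6,"dz":0,"ax":0,"ay":0,"az":-0.037},{"dx":0.7,"dy":4.6,"dz":0,"ax":0,"ay":0,"az":-0.037},{"dx":0.8,"dy":4.6,"dz":0,"ax":0,"ay":0,"az":-0.037},{"dx":1,"dy":4.5,"dz":0,"ax":0,"ay":0,"az":-0.037},{"dx":1.2,"dy":4.5,"dz":0,"ax":0,"ay":0,"az":-0.037}]'
```

```text
0.14866703273262394 15.275207919810287
0.14813627168440677 -74.97498492095079
0.14684951556192816 107.12108697275207
t: 6.88
eef_pos: [0.4534, 0.0504, 0.095]
ee_rot: [-0.0, 0.841, 0.541, -0.0]
ft_force: [-1.0, -0.3, 0.3]
finger_gap: 0.0001
gripper_force: 0.0
```

```bash
python3 -m handwheel '[{"dx":1.3,"dy":4.4,"dz":0,"ax":0,"ay":0,"az":-0.037},{"dx":1.5,"dy":4.4,"dz":0,"ax":0,"ay":0,"az":-0.037},{"dx":1.6,"dy":4.3,"dz":0,"ax":0,"ay":0,"az":-0.037},{"dx":1.8,"dy":4.3,"dz":0,"ax":0,"ay":0,"az":-0.037},{"dx":2,"dy":4.2,"dz":0,"ax":0,"ay":0,"az":-0.037},{"dx":2.1,"dy":4.1,"dz":0,"ax":0,"ay":0,"az":-0.037},{"dx":1.7,"dy":3,"dz":0,"ax":0,"ay":0,"az":-0.028},{"dx":1.2,"dy":2,"dz":0,"ax":0,"ay":0,"az":-0.018},{"dx":0.6,"dy":1,"dz":0,"ax":0,"ay":0,"az":-0.009},{"dx":0,"dy":0,"dz":0,"ax":0,"ay":0,"az":0},{"dx":0,"dy":0,"dz":0,"ax":0,"ay":0,"az":0}]'; python3 - <<'E'
from h import *
o=status.get_obs();d=o["eef_pos"][:2]-[.573,.0174];print(np.hypot(*d),np.degrees(np.arctan2(d[1],d[0])))
b=eyes.get_image("top")[125:255,265:415,::-1]
cv2.imwrite("pics/t3.png",cv2.resize(b,None,fx=4.5,fy=4.5,interpolation=cv2.INTER_CUBIC))
E
```

```text
t: 8.25
eef_pos: [0.4675, 0.0817, 0.0951]
ee_rot: [0.0, 0.907, 0.42, 0.0]
ft_force: [-0.3, 0.4, -0.3]
finger_gap: -0.0002
gripper_force: 0.0
0.1235627823569937 148.6258004067573
```

View pics/t3.png

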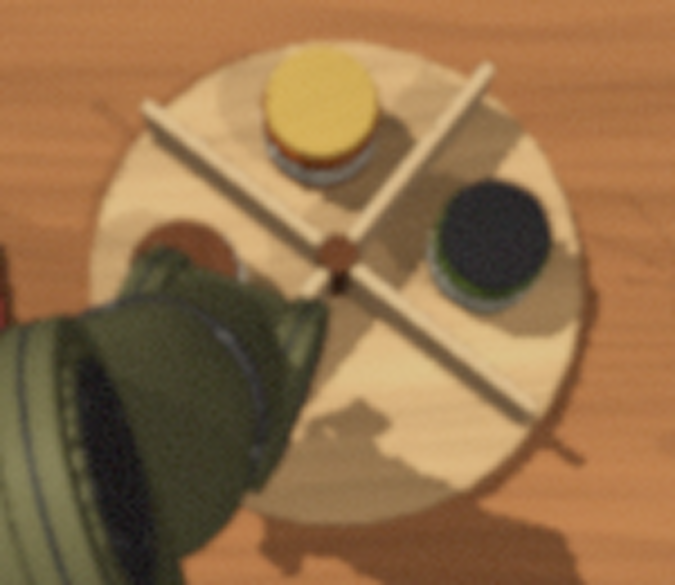

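Divider ends are now at crop (149,107), (489,70), (536,415), and the amber lid is at (322,102), nearly facing far.

```bash
python3 - <<'E'
from h import *
f=lambda u,v,z=.121:plane("top",(u/4.5+265-.39,v/4.5+125-.39),z)[:2]
e=[f(149,107),f(489,70),f(536,415)]
for p in e:
    p=p-[.573,.0174]; print(np.hypot(*p),np.degrees(np.arctan2(p[1],p[0])))
print("diag mid",(e[0]+e[2])/2,np.degrees(np.arctan2(*(e[0]-e[2])[::-1])), "lid",f(322,102,.126))
E
```

```text
0.1497993837778954 52.05524122862524
0.148406914044906 -37.66793738184157
0.15190736258546492 -128.99344170748722
diag mid [0.57126348 0.01743363] 51.5272361648038 lid [0.66790548 0.02933112]
```

```bash
python3 -m handwheel '[{"dx":1.2,"dy":1.9,"dz":0,"ax":0,"ay":0,"az":-0.018},{"dx":1.6,"dy":2.4,"dz":0,"ax":0,"ay":0,"az":-0.023},{"dx":1.7,"dy":2.4,"dz":0,"ax":0,"ay":0,"az":-0.023},{"dx":1.4,"dy":2,"dz":0,"ax":0,"ay":0,"az":-0.02},{"dx":1,"dy":1.4,"dz":0,"ax":0,"ay":0,"az":-0.014},{"dx":0.6,"dy":0.8,"dz":0,"ax":0,"ay":0,"az":-0.008},{"dx":0.3,"dy":0.4,"dz":0,"ax":0,"ay":0,"az":-0.004},{"dx":0,"dy":0,"dz":0,"ax":0,"ay":0,"az":0},{"dx":0,"dy":0,"dz":0,"ax":0,"ay":0,"az":0}]'; python3 - <<'E'
from h import *
o=status.get_obs();d=o["eef_pos"][:2]-[.573,.0174];print(np.hypot(*d),np.degrees(np.arctan2(d[1],d[0])))
b=np.mean([eyes.get_image("top")[125:255,265:415,::-1] for _ in range(4)],0)
cv2.imwrite("pics/t4.png",cv2.resize(b,None,fx=4.5,fy=4.5,interpolation=cv2.INTER_CUBIC))
E
```

```text
t: 9.43
eef_pos: [0.475, 0.093, 0.095]
ee_rot: [0.0, 0.929, 0.37, 0.0]
ft_force: [-0.5, -0.9, -1.1]
finger_gap: 0.0003
gripper_force: 0.0
0.12381421536479856 142.34975779562677[ WARN:0@5.037] global loadsave.cpp:1063 imwrite_ Unsupported depth image for selected encoder is fallbacked to CV_8U.
```

View pics/t4.png

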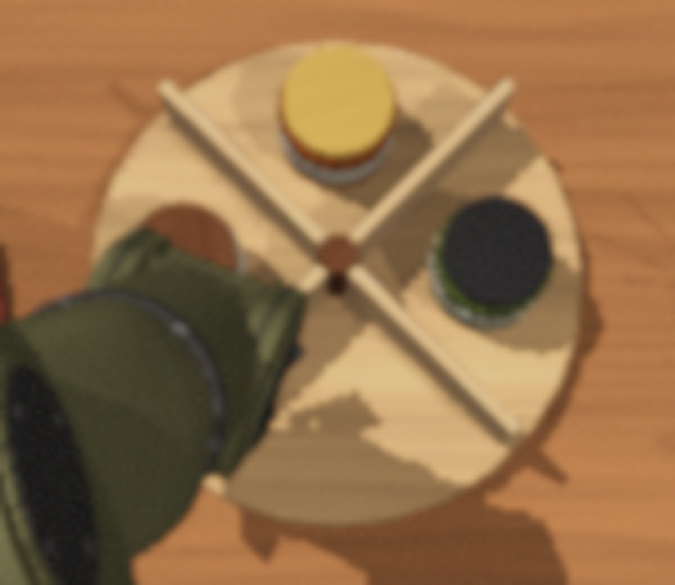

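Ends are now at crop (167,89), (508,86), (513,433), and the amber lid is at (338,101): close to square.

```bash
python3 - <<'E'
from h import *
f=lambda u,v,z=.121:plane("top",(u/4.5+265-.39,v/4.5+125-.39),z)[:2]
e=[f(167,89),f(508,86),f(513,433)]
for p in e:
    p=p-[.573,.0174]; print(np.hypot(*p),np.degrees(np.arctan2(p[1],p[0])))
print(np.degrees(np.arctan2(*(e[0]-e[2])[::-1])), "lid",f(338,101,.126))
E
```

```text
0.1491495403057372 46.0047669550995
0.14836810704400744 -43.601870414065
0.14905732987321985 -135.63437934631713
45.185447247075 lid [0.66862573 0.01955194]
```

Remaining error is about 0.5°: one 1 mm nudge, then back off, lift and move over the lid.

```bash
python3 -m handwheel '[{"dx":0.4,"dy":0.5,"dz":0,"ax":0,"ay":0,"az":0},{"dx":0.2,"dy":0.3,"dz":0,"ax":0,"ay":0,"az":0},{"dx":0,"dy":0,"dz":0,"ax":0,"ay":0,"az":0},{"dx":-3,"dy":-4,"dz":0,"ax":0,"ay":0,"az":0},{"dx":-7,"dy":-9,"dz":0,"ax":0,"ay":0,"az":0},{"dx":-7,"dy":-9,"dz":0,"ax":0,"ay":0,"az":0},{"dx":0,"dy":0,"dz":20,"ax":0,"ay":0,"az":0},{"dx":0,"dy":0,"dz":30,"ax":0,"ay":0,"az":0},{"dx":0,"dy":0,"dz":35,"ax":0,"ay":0,"az":0},{"dx":0,"dy":0,"dz":35,"ax":0,"ay":0,"az":0},{"dx":0,"dy":0,"dz":35,"ax":0,"ay":0,"az":0},{"dx":0,"dy":0,"dz":0,"ax":0,"ay":0,"az":0}]'
```

```text
t: 11.12
eef_pos: [0.4595, 0.0712, 0.2519]
ee_rot: [0.0, 0.929, 0.37, 0.002]
ft_force: [-0.7, -0.1, -0.5]
finger_gap: -0.0001
gripper_force: 0.0
```

```bash
python3 - <<'E'
from h import *
m=lambda n:np.mean([eyes.get_image(n) for _ in range(3)],0)[:,:,::-1].astype(np.uint8)
b=m("top")[125:255,265:415];a=m("side")[115:280,250:410]
b=cv2.resize(b,None,fx=3,fy=3,interpolation=cv2.INTER_CUBIC);a=cv2.resize(a,(436,450),interpolation=cv2.INTER_CUBIC)[:,:350]
b=cv2.copyMakeBorder(b,0,60,0,0,cv2.BORDER_CONSTANT)
cv2.imwrite("pics/c5.png",np.hstack([b,a]));
E
```

```text
(no output)
```

View pics/c5.png

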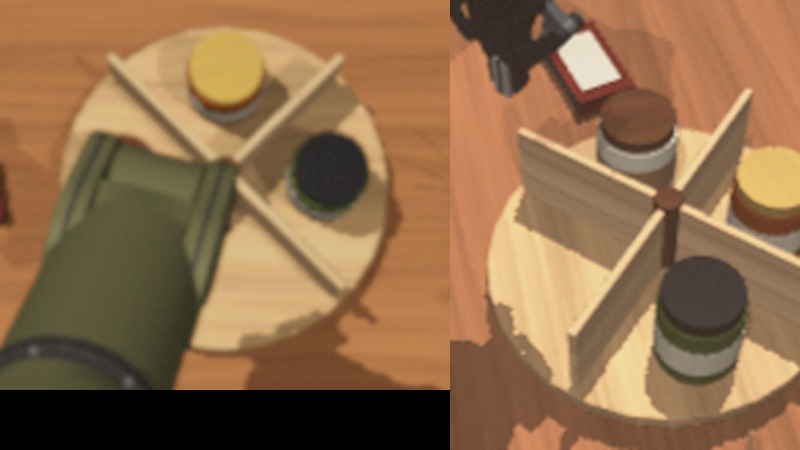

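The hand is clear. Ends are at crop (112,58), (340,58), (342,290), lid at (226,68) top and (320,178) side.

```bash
python3 - <<'E'
from h import *
t=lambda u,v:(u/3+265-.33,v/3+125-.33)
e=[plane("top",t(*p),.121)[:2] for p in((112,58),(340,58),(342,290))]
for p in e:
    p=p-[.573,.0174]; print(np.degrees(np.arctan2(p[1],p[0])))
print(np.degrees(np.arctan2(*(e[0]-e[2])[::-1])), "lid",plane("top",t(226,68),.126), tri(t(226,68),(320/2.727+250-.3,178/2.727+115-.3)))
E
python3 -m handwheel '[{"dx":35,"dy":-8.5,"dz":0,"ax":0,"ay":0,"az":0},{"dx":35,"dy":-8.5,"dz":0,"ax":0,"ay":0,"az":0},{"dx":35,"dy":-8.5,"dz":0,"ax":0,"ay":0,"az":0},{"dx":35,"dy":-8.5,"dz":0,"ax":0,"ay":0,"az":0},{"dx":35,"dy":-9,"dz":0,"ax":0,"ay":0,"az":0},{"dx":35,"dy":-9,"dz":0,"ax":0,"ay":0,"az":0},{"dx":0,"dy":0,"dz":0,"ax":0,"ay":0,"az":0},{"dx":0,"dy":0,"dz":0,"ax":0,"ay":0,"az":0}]'
```

```text
45.4979931752705
-44.19961106931839
-135.95586309923138
44.76920492348979 lid [0.66783399 0.01876947 0.126     ] [0.66514996 0.01909731 0.12884943]
t: 12.42
eef_pos: [0.6674, 0.0199, 0.2489]
ee_rot: [-0.001, 0.929, 0.37, -0.001]
ft_force: [-0.4, 0.5, -0.5]
finger_gap: -0.0002
gripper_force: 0.0
```

Yaw is about 0.2°, so it is square. Descend to about 33 mm above the lid and hold 2.5 s.

```bash
Z='x'; python3 -m handwheel '[{"dx":0,"dy":-0.5,"dz":-20,"ax":0,"ay":0,"az":0},{"dx":0,"dy":-0.5,"dz":-25,"ax":0,"ay":0,"az":0},{"dx":0,"dy":0,"dz":-17,"ax":0,"ay":0,"az":0},{"dx":0,"dy":0,"dz":-8,"ax":0,"ay":0,"az":0}]' && python3 -m handwheel '[{"dx":0,"dy":0,"dz":0,"ax":0,"ay":0,"az":0},{"dx":0,"dy":0,"dz":0,"ax":0,"ay":0,"az":0},{"dx":0,"dy":0,"dz":0,"ax":0,"ay":0,"az":0},{"dx":0,"dy":0,"dz":0,"ax":0,"ay":0,"az":0},{"dx":0,"dy":0,"dz":0,"ax":0,"ay":0,"az":0},{"dx":0,"dy":0,"dz":0,"ax":0,"ay":0,"az":0},{"dx":0,"dy":0,"dz":0,"ax":0,"ay":0,"az":0},{"dx":0,"dy":0,"dz":0,"ax":0,"ay":0,"az":0},{"dx":0,"dy":0,"dz":0,"ax":0,"ay":0,"az":0},{"dx":0,"dy":0,"dz":0,"ax":0,"ay":0,"az":0},{"dx":0,"dy":0,"dz":0,"ax":0,"ay":0,"az":0},{"dx":0,"dy":0,"dz":0,"ax":0,"ay":0,"az":0},{"dx":0,"dy":0,"dz":0,"ax":0,"ay":0,"az":0},{"dx":0,"dy":0,"dz":0,"ax":0,"ay":0,"az":0},{"dx":0,"dy":0,"dz":0,"ax":0,"ay":0,"az":0},{"dx":0,"dy":0,"dz":0,"ax":0,"ay":0,"az":0},{"dx":0,"dy":0,"dz":0,"ax":0,"ay":0,"az":0},{"dx":0,"dy":0,"dz":0,"ax":0,"ay":0,"az":0},{"dx":0,"dy":0,"dz":0,"ax":0,"ay":0,"az":0},{"dx":0,"dy":0,"dz":0,"ax":0,"ay":0,"az":0}]' && python3 -m handwheel '[{"dx":0,"dy":0,"dz":0,"ax":0,"ay":0,"az":0},{"dx":0,"dy":0,"dz":0,"ax":0,"ay":0,"az":0},{"dx":0,"dy":0,"dz":0,"ax":0,"ay":0,"az":0},{"dx":0,"dy":0,"dz":0,"ax":0,"ay":0,"az":0}]'
```

```text
t: 12.92
eef_pos: [0.6676, 0.0193, 0.179]
ee_rot: [-0.001, 0.929, 0.37, -0.001]
ft_force: [-0.6, -0.0, -0.7]
finger_gap: 0.0001
gripper_force: 0.0
t: 15.42
eef_pos: [0.6686, 0.0188, 0.18]
ee_rot: [0.0, 0.929, 0.37, 0.0]
ft_force: [-0.1, -0.7, -0.0]
finger_gap: 0.0002
gripper_force: 0.0
t: 15.92
eef_pos: [0.6686, 0.0188, 0.18]
ee_rot: [0.0, 0.929, 0.37, 0.0]
ft_force: [-0.8, 0.5, 0.0]
finger_gap: 0.0002
gripper_force: 0.0
```

```bash
python3 -m handwheel '[{"dx":0,"dy":0,"dz":20,"ax":0,"ay":0,"az":0},{"dx":0,"dy":0,"dz":40,"ax":0,"ay":0,"az":0},{"dx":0,"dy":0,"dz":40,"ax":0,"ay":0,"az":0},{"dx":-40,"dy":20,"dz":0,"ax":0,"ay":0,"az":0},{"dx":-40,"dy":25,"dz":0,"ax":0,"ay":0,"az":0},{"dx":-40,"dy":35,"dz":0,"ax":0,"ay":0,"az":0},{"dx":-40,"dy":40,"dz":0,"ax":0,"ay":0,"az":0},{"dx":-40,"dy":40,"dz":0,"ax":0,"ay":0,"az":0},{"dx":-40,"dy":40,"dz":0,"ax":0,"ay":0,"az":0},{"dx":-40,"dy":40,"dz":0,"ax":0,"ay":0,"az":0},{"dx":-20,"dy":40,"dz":0,"ax":0,"ay":0,"az":0},{"dx":0,"dy":40,"dz":0,"ax":0,"ay":0,"az":0},{"dx":0,"dy":0,"dz":0,"ax":0,"ay":0,"az":0},{"dx":0,"dy":0,"dz":0,"ax":0,"ay":0,"az":0},{"dx":0,"dy":0,"dz":0,"ax":0,"ay":0,"az":0}]'; python3 - <<'E'
from h import *
m=lambda n:eyes.get_image(n)[:,:,::-1]
cv2.imwrite("pics/f6.png",cv2.resize(m("top")[110:270,210:480],None,fx=2.9,fy=2.9,interpolation=cv2.INTER_CUBIC))
E
```

```text
t: 17.8
eef_pos: [0.369, 0.3374, 0.2802]
ee_rot: [0.0, 0.93, 0.369, -0.0]
ft_force: [-0.5, 0.1, -0.3]
finger_gap: -0.0005
gripper_force: 0.0
```

View pics/f6.png

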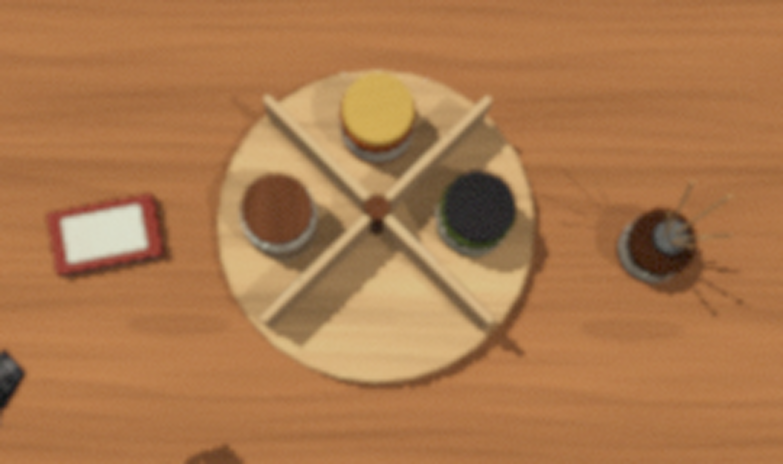

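The amber bay faces the far edge (lid at crop (378,110), divider ends at (268,98), (488,99), (490,324) and (266,321)). The other things are undisturbed and the hand is clear.

```bash
python3 -c "
from plant import close_job
print(close_job())"
```

```text
the job is handed in; nothing more can be done
None
```

The job is handed in: the amber candle's bay faces the far edge to within about 0.5° by my camera measurement, I pointed at its lid from about 35 mm above for about 3 s, and the hand is drawn well away with nothing else disturbed.

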